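# Turn the canister carousel to the kettle and close the open canister

## Robot

A 7-joint arm with a two-finger parallel gripper is mounted at the origin on the work surface. World frame = base frame: x ahead of the robot, y to its left, z up, the work surface at z = 0. Lengths are in mm, angles in rad, forces in N, time in s.
With the tool pointing down it reaches from about 425 to 925 mm from the base axis. Payload 6.8 kg.
Tool frame: the origin (TCP) lies on the centre line of the jaws, within the pads' length; the fingertips stand 19 mm ahead of it and the grasp point (between the pads) is the TCP; z points along the fingers, y is the line along which they close (so a half turn about z gives the same grasp; the last joint's range is limited). The gripper opens to 85 mm and grips with 20 to 120 N. Pads are 22 mm wide; open, the fingers measure 114 mm over their backs; the gripper's body (76 mm by 85 mm) begins 54 mm behind the grasp point. The pads swing forward as they close: fully open they stand 13 mm farther back than shut.
Start: joints at [1.201, 0.477, 0.022, 1.555, -0.011, 1.109, -0.083], TCP at [174.711, -652.014, 250.308] pointing down, gripper open.
Joint ranges: [-2.96, 2.96], [-0.34, 2.1], [-1.41, 1.46], [0.24, 2.44], [-1.37, 4.51], [0.17, 1.92], [-2.96, 2.96]. Speed limits (rad/s): [2.39, 2.39, 3.14, 3.14, 3.14, 3.14, 3.14].

## Interface

Orientations are given as a unit quaternion [w, x, y, z].
In Python, from plant import ctrl, cam, ticket, readout gives the robot as it stands (ctrl), with the cameras (cam), the job (ticket) and the readings (readout).
- The arm moves only by the tool tcp_steps, called after "Call:" as a command line: name --argument value ..., lists and objects as JSON in quotes. Schema: {"type":"object","properties":{"moves":{"type":"array","items":{"type":"object","properties":{"ax":{"type":"number"},"ay":{"type":"number"},"az":{"type":"number"},"tx":{"type":"number"},"ty":{"type":"number"},"tz":{"type":"number"},"jaw":{"type":"number"}},"additionalProperties":false,"required":["jaw"]},"minItems":1,"maxItems":20},"grip_n":{"type":"number"},"only":{"type":"string"},"quiet":{"type":"boolean"},"lines":{"type":"string"}},"required":["moves"],"additionalProperties":false}. moves is a list of rows, 1 to 20 of them, each an object with the fields ax, ay, az (a rotation vector in rad), tx, ty, tz (the shift in mm), jaw (the opening from 0.0 (shut) to 1.0 (fully open)); a field left out counts as zero (the opening has to be given); each row shifts and turns the commanded pose from where the row before left it, along the tool's axes as they then stand; what a row does not reach is not made up. A row lasts 1/10 s, in which the tool goes at most 50 mm and 0.15 rad, less where a joint would pass 70% of its speed; a pose out of reach is approached as far as the arm can. The fingers move at their own pace and stop on an object; grip_n is the grip in N (left out, the last holds). Time passes only in rows, so rows that do not move let the fingers close. The tool returns the time, the measured TCP pose, the force, the opening and the grip force at its end. only (a regular expression) keeps the lines of the reply that match it, lines (a string "A,B") keeps lines A to B, and quiet returns only ok. Input that does not fit is refused with a message, and nothing moves.
- readout.observe(): the state, without advancing time (a new reading comes with each control period).
- cam.get_image(name): name is "scene" or "top" or "wrist"; returns the picture (400x640x3 uint8, red, green, blue); there is no depth.
- cam.camera_params(name): a dict with "K" (3x3 intrinsics, pixels), "extrinsics" (4x4, takes a point from camera to world coordinates); the wrist camera has in their place "tool_from_camera" (4x4, takes a point from camera to tool coordinates, whose origin is the TCP and whose axes are the flange's). Camera axes: x right, y down, z forward; pixel columns grow to the right and rows downward; lengths in mm; the calibration is good to about 2 mm. A picture is of the moment at which its call begins: read the wrist's pose just before it. camera_params takes no time and is no camera call.
- ticket.finish_job(): hands the job in; it is judged then, once.
The state is a dict: "time_s": time; "qpos": joint angles; "joint_velocities": joint speeds; "joint_efforts": joint torques, N m; "ee_pos": TCP position; "tcp_rot": TCP orientation; "force": force on the tool from outside, world axes, zero at the start; "wrist_torque": the same for the moment, N m; "opening": opening from 0.0 (shut) to 1.0 (fully open); "grasp_force": force on a finger pad.
Only numpy, scipy, OpenCV 4.12 (cv2) and the standard library are available. Lean on these libraries where they do the work, as an engineer would, in place of code of your own. Each camera call takes 0.05 s, during which the arm holds its last target. There are 200 camera calls.

## Task

Tidy the tea corner: turn the canister carousel until its open canister has clicked home in the stop on the kettle's side (a quarter turn from the rear stop where it stands now), and close that canister with the loose wooden lid lying on the counter, seated flat and fully down. Do not shift the kettle, toaster or mug, and leave everything at rest.

Things in the scene. Friction and masses are not known exactly. Their poses are not given: they have to be found in the camera images.
- carousel (a joint): Platter angle, rad, positive counter-clockwise from above. 0: open canister at the rear stop (base's +x, away from the robot); +1.571: left stop (base +y); -1.571: right stop (base -y). It clicks at these quarter turns: let go within 0.7 rad of a stop it swings into it; at most 0.3 N m (2.5 N at the handle) resists between stops. Hard ends at +-2.6. Starts in or near the rear stop.
- carousel_base: Fixed round aluminium base, 310 mm across and 12 mm high, with four small studs (10 mm wide, 6 mm high) on its rim marking the stops. Origin on the platter's vertical turning axis, at counter level; +x points to the rear stop, +y to the left stop.
- platter_top (a point): Centre of the turning wooden platter's top face, 46 mm above the counter; 276 mm wide. On it, centres 85 mm from the axis, are fixed three white ceramic canisters 84 mm wide, 70 mm high: the open one along this point's +x, and 110 degrees either side of it two closed ones with lids like the loose one (knob tops 154 mm above the counter). The handle is along -x.
- canister_mouth (a point): Centre of the open canister's mouth, at rim level, 116 mm above the counter and 85 mm from the turning axis. The mouth is 76 mm wide inside, the rim 84 mm outside. Turns with the platter; its x axis points outward from the turning axis.
- handle_top (a point): Top centre of the carousel's handle: an upright round steel post fixed on the platter, 22 mm in diameter and 55 mm high, its top 101 mm above the counter, 120 mm from the turning axis, straight across from the open canister. Turns with the platter.
- lid: Loose round wooden lid, 90 g, upright on the counter left or right of the carousel. Origin: centre of its underside. From below: plug 66 mm in diameter, 6 mm high; flange 92 mm in diameter, z 6 to 12 mm; round knob 22 mm in diameter, z 12 to 44 mm. Seated, the plug is in the mouth and the flange on the rim, so the origin is 6 mm below canister_mouth.
- kettle: Black electric kettle, 156 mm wide at the foot, 212 mm high, loop handle to its +x reaching 127 mm from the axis. Origin at the centre of its underside. Stands to the left or to the right of the carousel: this side is the one to turn the open canister to. Leave it where it stands.
- toaster: White toaster, 145 x 220 x 180 mm (x, y, z), on the other side from the kettle. Origin at the centre of its underside. Leave it where it stands.
- mug: White mug, 80 mm wide and 90 mm high, handle to its +y. Origin at the centre of its underside. Stands on the other side from the lid. Leave it where it stands.

How it is judged:
By the outcome, as a careful person would: the job done as asked, in the order asked, and still so for the second after the job is handed in, with the robot touching nothing.
It also fails if it takes over 58 s, if anything falls off the work surface, if the arm or the gripper's body presses on something with over 40 N, if the wrist force passes 120 N, or if a joint passes its speed limit or range.

## Working session

There is one attempt and no reset: what is moved stays moved. The work goes in short steps, Python scripts to look and compute and a tool call to move; the robot and the scene stay as the last step left them, time stands still between calls to the robot, and variables do not carry over. Pictures are saved under pics/ and viewed, at most 10 in all, crops included, and the job is handed in when it is done.

```bash
ls; mkdir -p pics; python3 - <<'E'
from plant import ctrl, cam, ticket, readout
import cv2,numpy as np
for n in("top","scene"):
    cv2.imwrite(f"pics/{n}0.png",cam.get_image(n)[:,:,::-1])
    p=cam.camera_params(n);print(n,p["K"],np.round(p["extrinsics"],3))
s=readout.observe();print({k:np.round(v,3) for k,v in s.items()})
print(cam.camera_params("wrist"))
E
```

```text
pics
plant.py
top [[481.33256908   0.         315.32102079]
 [  0.         481.33256908 199.73061306]
 [  0.           0.           1.        ]] [[ 4.00000e-03 -9.90000e-01  1.44000e-01  3.96328e+02]
 [-1.00000e+00 -1.00000e-03  2.10000e-02 -1.72750e+01]
 [-2.00000e-02 -1.44000e-01 -9.89000e-01  1.28278e+03]
 [ 0.00000e+00  0.00000e+00  0.00000e+00  1.00000e+00]]
scene [[375.16083677   0.         317.0267766 ]
 [  0.         375.16083677 199.0489999 ]
 [  0.           0.           1.        ]] [[-6.00000e-01 -7.55000e-01  2.65000e-01  3.00301e+02]
 [-8.00000e-01  5.69000e-01 -1.92000e-01  1.68105e+02]
 [-6.00000e-03 -3.27000e-01 -9.45000e-01  9.90738e+02]
 [ 0.00000e+00  0.00000e+00  0.00000e+00  1.00000e+00]]
{'time_s': np.float64(0.1), 'qpos': array([ 1.201,  0.478,  0.022,  1.556, -0.011,  1.109, -0.083]), 'joint_velocities': array([ 0.   ,  0.   , -0.   , -0.001,  0.   , -0.003, -0.001]), 'joint_efforts': array([ 5.0000e-03, -5.9775e+01,  1.6140e+00, -2.8195e+01,  1.3000e-02,
        5.0000e-03,  0.0000e+00]), 'ee_pos': array([ 174.548, -651.525,  249.409]), 'tcp_rot': array([-0.001,  0.991,  0.131, -0.   ]), 'force': array([-0.048, -0.121,  0.974]), 'wrist_torque': array([0.02 , 0.042, 0.031]), 'grasp_force': np.float64(0.0), 'opening': np.float64(0.996)}
{'K': array([[315.21534487,   0.        , 322.62471866],
       [  0.        , 315.21534487, 199.99518243],
       [  0.        ,   0.        ,   1.        ]]), 'tool_from_camera': array([[ 3.89941283e-04, -9.55902491e-01, -2.93683974e-01,
         7.52460382e+01],
       [ 9.99999886e-01,  2.92304496e-04,  3.76345503e-04,
         3.23291353e-01],
       [-2.73904458e-04, -2.93684087e-01,  9.55902496e-01,
        -1.22890623e+02],
       [ 0.00000000e+00,  0.00000000e+00,  0.00000000e+00,
         1.00000000e+00]])}
```

View pics/top0.png

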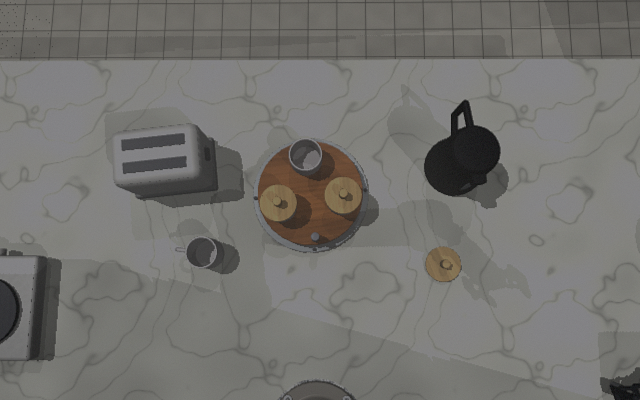

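View pics/scene0.png

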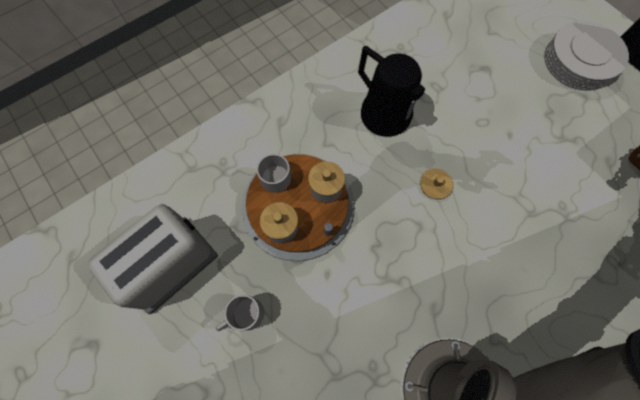

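The top view has the kettle (462,160) and the lid (443,265) on the right (−y), and the toaster and mug on the left. The open canister is at (305,155) and the handle at (315,238). I'll enlarge both views to read the pixels closer.

```bash
python3 - <<'E'
import cv2,numpy as np
a=cv2.imread("pics/top0.png")[130:290,240:480]; a=cv2.convertScaleAbs(cv2.resize(a,None,fx=3.3333,fy=3.3333,interpolation=cv2.INTER_CUBIC),alpha=1.6)
cv2.imwrite("pics/topc.png",a)
a=cv2.imread("pics/scene0.png")[145:265,235:465]; a=cv2.convertScaleAbs(cv2.resize(a,None,fx=3.4,fy=3.4,interpolation=cv2.INTER_CUBIC),alpha=1.6)
cv2.imwrite("pics/scenec.png",a)
E
```

```text
(no output)
```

View pics/topc.png

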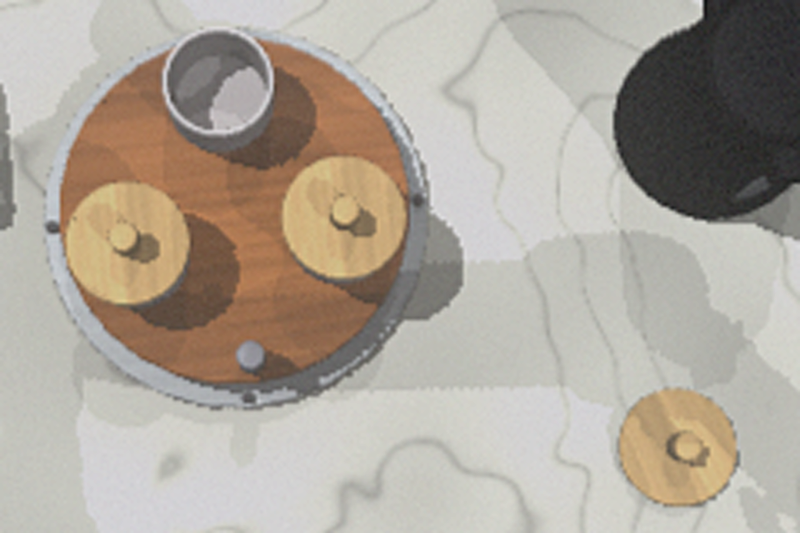

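View pics/scenec.png

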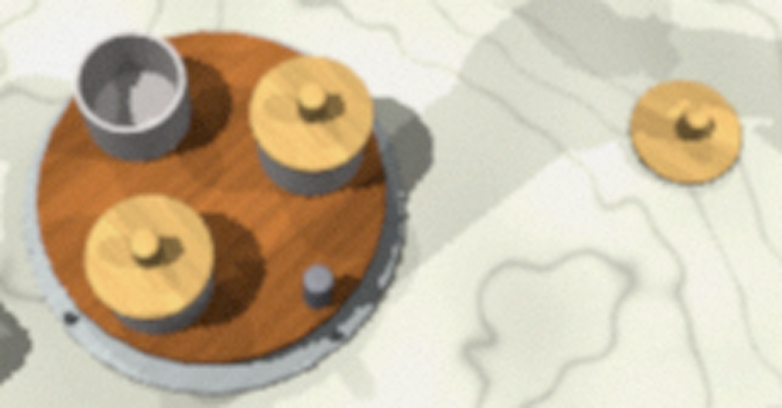

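Both crops are clear. In the top crop the rim is at (218,81), the handle top at (250,353), the knobs at (124,235) and (346,209), the studs at (53,227), (417,200) and (249,398), and the lid flange at (679,446). In the scene crop the rim is at (131,83), the handle at (319,277), the knobs at (145,242) and (313,96), and the lid at (686,131).

```bash
cat >h.py <<'E'
import numpy as np
from plant import ctrl, cam, ticket, readout
from scipy.spatial.transform import Rotation as R
def ray(n,u,v,z,T=None):
    p=cam.camera_params(n); E=p["extrinsics"] if T is None else T
    d=E[:3,:3]@np.linalg.solve(p["K"],[u,v,1]); o=E[:3,3]
    return (o+d*(z-o[2])/d[2])
def wristT(s):
    T=np.eye(4); q=s["tcp_rot"]; T[:3,:3]=R.from_quat([q[1],q[2],q[3],q[0]]).as_matrix(); T[:3,3]=s["ee_pos"]
    return T@cam.camera_params("wrist")["tool_from_camera"]
E
python3 - <<'E'
from h import *
def pr(n,o,k,d):
    for a,(x,y,z) in d.items(): print(n,a,np.round(ray(n,o[0]+(x+.5)/k-.5,o[1]+(y+.5)/k-.5,z),1))
pr("top",(240,130),3.3333,dict(rim=(218,81,116),handle=(250,353,101),k1=(124,235,154),k2=(346,209,154),sl=(53,227,18),sr=(417,200,18),sf=(249,398,18),flange=(679,446,12),knob=(687,444,44),kettle_leftedge=(615,130,60)))
pr("scene",(235,145),3.4,dict(rim=(131,83,116),handle=(319,277,101),k1=(145,242,154),k2=(313,96,154),flange=(686,131,12),knob=(700,122,44)))
print(ray("top",461,166,0),ray("top",202,252,90))
E
```

```text
top rim [681.   33.2 116. ]
top handle [479.4   8.8 101. ]
top k1 [559.4  97.7 154. ]
top k2 [578.3 -60.3 154. ]
top sl [585.5 168.5  18. ]
top sr [ 607.5 -122.1   18. ]
top sf [449.9  11.2  18. ]
top flange [ 413.9 -324.8   12. ]
top knob [ 415.  -323.2   44. ]
top kettle_leftedge [ 655.5 -272.1   60. ]
scene rim [677.2  31.3 116. ]
scene handle [477.    7.4 101. ]
scene k1 [557.6  97.  154. ]
scene k2 [574.5 -60.4 154. ]
scene flange [ 411.6 -325.1   12. ]
scene knob [ 407.  -323.2   44. ]
[ 675.5527876  -384.06213434    0.        ] [438.65689041 288.01700958  90.        ]
```

Call:
tcp_steps --moves '[{"tx":31.5,"ty":-25.4,"jaw":1},{"tx":31.5,"ty":-25.4,"jaw":1},{"tx":31.5,"ty":-25.4,"jaw":1},{"tx":31.5,"ty":-25.4,"jaw":1},{"tx":31.5,"ty":-25.4,"jaw":1},{"tx":31.5,"ty":-25.4,"jaw":1},{"tx":31.5,"ty":-25.4,"jaw":1},{"tx":31.5,"ty":-25.4,"jaw":1},{"tx":31.5,"ty":-25.4,"jaw":1},{"tx":31.5,"ty":-25.4,"jaw":1},{"jaw":1},{"jaw":1}]' --grip_n 40

```text
time_s: 1.3
ee_pos: [413.5, -324.4, 250.1]
tcp_rot: [-0.0, 0.991, 0.132, -0.0]
force: [0.1, -1.5, 0.9]
opening: 1.0
grasp_force: 0.0
```

```bash
cat >>h.py <<'E'
def goto(x,y,z,yaw=None):
    "tool-axis delta to a world TCP point, and yaw change (about tool z) first"
    s=readout.observe(); q=s["tcp_rot"]; M=R.from_quat([q[1],q[2],q[3],q[0]]).as_matrix()
    y0=np.arctan2(M[1,0],M[0,0]); print("t",s["time_s"],"tcp",np.round(s["ee_pos"],1),"yaw",round(y0,3),"tilt",np.round(M[:2,2],4),"q",np.round(s["qpos"],2),"F",np.round(s["force"],1))
    if yaw is not None:
        print("rz",round(y0-yaw,3)); M=M@R.from_rotvec([0,0,y0-yaw]).as_matrix()
    print("delta in tool axes (after rz)",np.round(M.T@(np.array([x,y,z])-s["ee_pos"]),1))
E
python3 - <<'E'
from h import *
import cv2
goto(478,8,250)
s=readout.observe(); cv2.imwrite("pics/w1.png",cam.get_image("wrist")[:,:,::-1]); np.save("w1.npy",wristT(s))
E
```

```text
t 1.3 tcp [ 413.5 -324.4  250.1] yaw 0.264 tilt [-0.0005  0.0001] q [ 0.68  0.24 -0.16  1.9   0.04  1.   -0.8 ] F [ 0.1 -1.5  0.9]
delta in tool axes (after rz) [ 1.49e+02 -3.04e+02  1.00e-01]
```

View pics/w1.png

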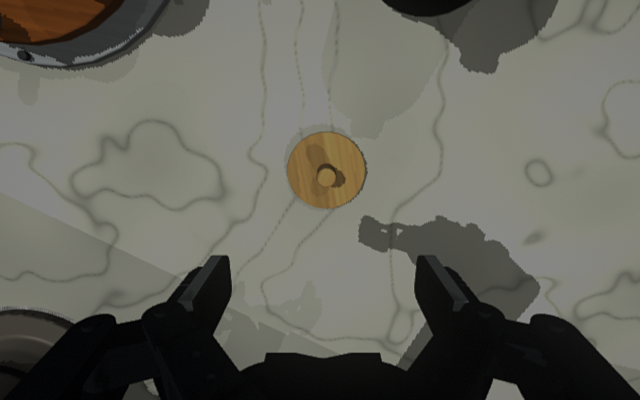

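The wrist view shows the lid flange centred at (327,170) and the knob top at (326,177). The lid is upright with free space around it.

Call:
tcp_steps --moves '[{"az":-0.15,"jaw":1},{"az":-0.15,"jaw":1},{"az":-0.15,"jaw":1},{"az":-0.15,"jaw":1},{"az":-0.15,"jaw":1},{"az":-0.15,"jaw":1},{"az":-0.15,"jaw":1},{"az":-0.15,"jaw":1},{"az":-0.15,"jaw":1},{"az":-0.15,"jaw":1},{"az":-0.15,"jaw":1},{"az":-0.15,"jaw":1},{"az":-0.15,"jaw":1},{"az":-0.15,"jaw":1},{"az":-0.15,"jaw":1},{"az":-0.15,"jaw":1},{"az":-0.15,"jaw":1},{"az":-0.15,"jaw":1},{"az":-0.15,"jaw":1},{"az":-0.15,"jaw":1}]'

```text
time_s: 3.35
ee_pos: [411.8, -327.0, 250.0]
tcp_rot: [-0.0, -0.061, 0.998, -0.0]
force: [0.6, -0.3, -0.0]
opening: 1.0
grasp_force: 0.0
```

```bash
python3 - <<'E'
from h import *
T=np.load("w1.npy"); print(ray("wrist",327,170,12,T),ray("wrist",326,177,44,T))
goto(478,8,250,3.26)
E
```

```text
[ 415.70487813 -329.47607852   12.        ] [ 414.35913276 -328.29824518   44.        ]
t 3.35 tcp [ 411.8 -327.   250. ] yaw -3.019 tilt [-0.0009 -0.0002] q [ 1.07  0.29 -0.62  1.88  0.2   1.03  2.06] F [ 0.6 -0.3 -0. ]
rz -6.279
delta in tool axes (after rz) [-1.054e+02  3.248e+02 -1.000e-01]
```

Call:
tcp_steps --moves '[{"tx":-11.7,"ty":36.1,"jaw":1},{"tx":-11.7,"ty":36.1,"jaw":1},{"tx":-11.7,"ty":36.1,"jaw":1},{"tx":-11.7,"ty":36.1,"jaw":1},{"tx":-11.7,"ty":36.1,"jaw":1},{"tx":-11.7,"ty":36.1,"jaw":1},{"tx":-11.7,"ty":36.1,"jaw":1},{"tx":-11.7,"ty":36.1,"jaw":1},{"tx":-11.7,"ty":36.1,"jaw":1},{"jaw":1},{"jaw":1}]'

```text
time_s: 4.45
ee_pos: [478.8, 9.1, 250.0]
tcp_rot: [-0.0, -0.06, 0.998, -0.0]
force: [0.8, -0.5, 0.0]
opening: 1.0
grasp_force: 0.0
```

```bash
python3 - <<'E'
from h import *
import cv2
goto(478,8,85)
s=readout.observe(); cv2.imwrite("pics/w2.png",cam.get_image("wrist")[:,:,::-1]); np.save("w2.npy",wristT(s))
E
```

```text
t 4.45 tcp [478.8   9.1 250. ] yaw -3.022 tilt [-0.0006 -0.0004] q [ 0.57  0.25 -0.82  1.97  0.21  1.02  1.34] F [ 0.8 -0.5  0. ]
delta in tool axes (after rz) [  0.8  -0.9 165. ]
```

View pics/w2.png

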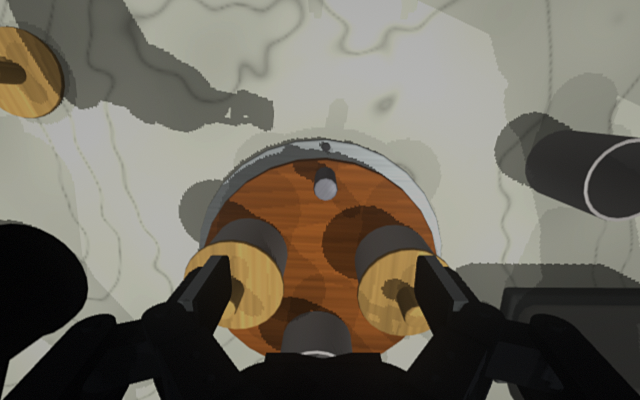

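The wrist view has the handle top at (325,188), centred between the fingers, with both closed lids clear behind it. I'll check its position from these pixels, then descend.

```bash
python3 - <<'E'
from h import *
T=np.load("w2.npy"); print(ray("wrist",325,188,101,T))
E
```

```text
[476.27774346  10.51794722 101.        ]
```

Call:
tcp_steps --moves '[{"tx":0.8,"ty":-0.9,"tz":33,"jaw":1},{"tz":33,"jaw":1},{"tz":33,"jaw":1},{"tz":33,"jaw":1},{"tz":33,"jaw":1},{"jaw":1},{"jaw":0.2},{"jaw":0.2},{"jaw":0.2},{"jaw":0.2},{"jaw":0.2},{"jaw":0.2},{"jaw":0.2},{"jaw":0.2}]' --grip_n 20

```text
time_s: 5.9
ee_pos: [478.9, 9.1, 86.4]
tcp_rot: [0.001, -0.06, 0.998, -0.0]
force: [-1.3, -0.6, 7.1]
opening: 0.249
grasp_force: 22.3
```

Call:
tcp_steps --moves '[{"az":0.06,"tx":-0.2,"ty":7.2,"jaw":0.2},{"az":0.12,"tx":-0.86,"ty":14.37,"jaw":0.2},{"az":0.12,"tx":-0.86,"ty":14.37,"jaw":0.2},{"az":0.12,"tx":-0.86,"ty":14.37,"jaw":0.2},{"az":0.12,"tx":-0.86,"ty":14.37,"jaw":0.2},{"az":0.12,"tx":-0.86,"ty":14.37,"jaw":0.2},{"az":0.12,"tx":-0.86,"ty":14.37,"jaw":0.2}]'

```text
time_s: 6.6
ee_pos: [505.4, 95.7, 86.5]
tcp_rot: [0.003, 0.327, 0.945, 0.0]
force: [7.8, -8.0, -1.8]
opening: 0.249
grasp_force: 21.4
```

Call:
tcp_steps --moves '[{"az":0.12,"tx":-0.86,"ty":14.37,"jaw":0.2},{"az":0.12,"tx":-0.86,"ty":14.37,"jaw":0.2},{"az":0.12,"tx":-0.86,"ty":14.37,"jaw":0.2},{"az":0.12,"tx":-0.86,"ty":14.37,"jaw":0.2},{"az":0.12,"tx":-0.86,"ty":14.37,"jaw":0.2},{"az":0.12,"tx":-0.86,"ty":14.37,"jaw":0.2},{"az":0.1,"tx":-0.6,"ty":11.98,"jaw":0.2},{"jaw":0.2},{"jaw":0.2},{"jaw":0.2}]'

```text
time_s: 7.6
ee_pos: [588.3, 138.8, 86.5]
tcp_rot: [0.002, 0.675, 0.738, -0.001]
force: [2.7, -9.0, 5.2]
opening: 0.248
grasp_force: 22.1
```

```bash
python3 -c "
from h import *
goto(587.3,142.3,86)"
```

```text
t 7.6 tcp [588.3 138.8  86.5] yaw 1.659 tilt [ 0.0026 -0.0044] q [-0.13  0.57 -0.28  1.84  0.23  0.76 -0.44] F [ 2.7 -9.   5.2]
delta in tool axes (after rz) [ 3.5 -0.7  0.5]
```

Call:
tcp_steps --moves '[{"jaw":0.6},{"jaw":0.6},{"jaw":0.8},{"jaw":1},{"jaw":1},{"jaw":1},{"tz":-20,"jaw":1},{"tz":-40,"jaw":1},{"tz":-40,"jaw":1},{"tz":-40,"jaw":1},{"tz":-24,"jaw":1},{"jaw":1}]'

```text
time_s: 8.8
ee_pos: [588.4, 143.9, 253.7]
tcp_rot: [0.002, 0.674, 0.739, 0.003]
force: [-0.4, 0.5, -0.1]
opening: 0.997
grasp_force: 0.0
```

```bash
python3 - <<'E'
from h import *
import cv2
goto(414.5,-326.5,250)
for n in("top","scene"): cv2.imwrite(f"pics/{n}1.png",cam.get_image(n)[:,:,::-1])
s=readout.observe(); cv2.imwrite("pics/w3.png",cam.get_image("wrist")[:,:,::-1]); np.save("w3.npy",wristT(s))
E
```

```text
t 8.8 tcp [588.4 143.9 253.7] yaw 1.662 tilt [0.0073 0.0021] q [-0.09  0.38 -0.32  1.71  0.14  1.07 -0.37] F [-0.4  0.5 -0.1]
delta in tool axes (after rz) [-452.7 -215.9    1.4]
```

Call:
tcp_steps --moves '[{"tx":-37.7,"ty":-18,"jaw":1},{"tx":-37.7,"ty":-18,"jaw":1},{"tx":-37.7,"ty":-18,"jaw":1},{"tx":-37.7,"ty":-18,"jaw":1},{"tx":-37.7,"ty":-18,"jaw":1},{"tx":-37.7,"ty":-18,"jaw":1},{"tx":-37.7,"ty":-18,"jaw":1},{"tx":-37.7,"ty":-18,"jaw":1},{"tx":-37.7,"ty":-18,"jaw":1},{"tx":-37.7,"ty":-18,"jaw":1},{"tx":-37.7,"ty":-18,"jaw":1},{"tx":-37.7,"ty":-18,"jaw":1},{"jaw":1},{"jaw":1}]'

```text
time_s: 10.35
ee_pos: [411.2, -327.4, 247.7]
tcp_rot: [-0.002, 0.675, 0.738, -0.0]
force: [-0.7, 1.1, -0.1]
opening: 1.001
grasp_force: 0.0
```

```bash
python3 - <<'E'
from h import *
import cv2
goto(414.5,-326.5,36)
t=cam.get_image("top")[:,:,::-1]; cv2.imwrite("pics/top2.png",t)
a=cv2.convertScaleAbs(cv2.resize(t[130:290,240:480],None,fx=3.3333,fy=3.3333,interpolation=cv2.INTER_CUBIC),alpha=1.6); cv2.imwrite("pics/top2c.png",a)
s=readout.observe(); w=cam.get_image("wrist")[:,:,::-1]; cv2.imwrite("pics/w4.png",w); np.save("w4.npy",wristT(s))
E
```

```text
t 10.35 tcp [ 411.2 -327.4  247.7] yaw 1.659 tilt [-0.0025  0.0017] q [ 0.62  0.24 -0.07  1.91  0.02  1.    0.62] F [-0.7  1.1 -0.1]
delta in tool axes (after rz) [2.000e-01 3.900e+00 2.117e+02]
```

View pics/top2c.png

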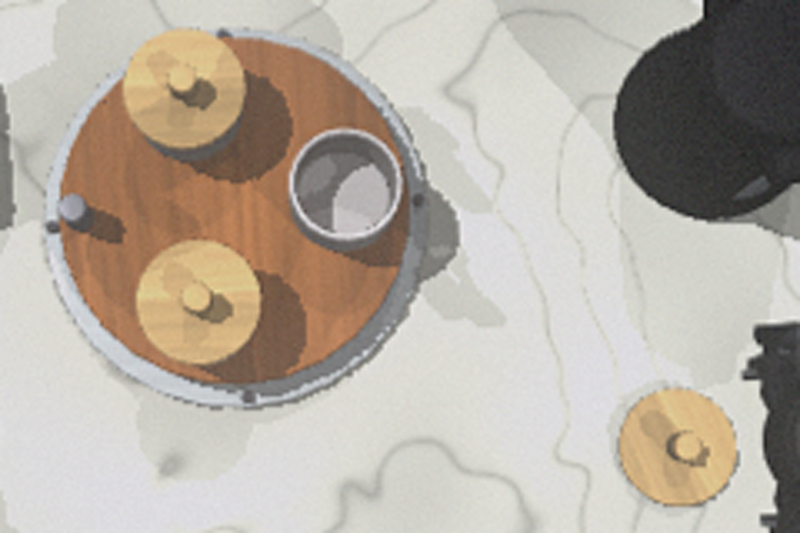

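View pics/w4.png

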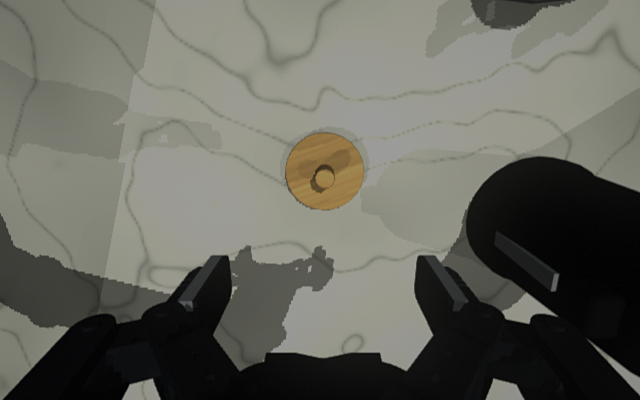

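The top crop puts the open rim at (346,185) beside the right stud at (417,200), and the handle at (72,209). The wrist view has the knob top at (325,178) and the flange at (325,171).

```bash
python3 - <<'E'
from h import *
T=np.load("w4.npy"); a=ray("wrist",325,171,12,T); b=ray("wrist",325,178,44,T); print(a,b)
f=lambda x,y,z: ray("top",240+(x+.5)/3.3333-.5,130+(y+.5)/3.3333-.5,z)
m=f(346,185.5,116); h=f(72,209,101); print(m,h,np.linalg.norm((m-h)[:2]),"ang",np.arctan2(*(m-h)[[1,0]]), "axis",m+(h-m)*85/205)
print("lid top",f(679,446,12))
E
```

```text
[ 414.72853328 -325.95744072   12.        ] [ 414.66016685 -326.90414317   44.        ]
[601.97208786 -61.81929598 116.        ] [586.67554797 142.4021513  101.        ] 204.79351469120704 ang -1.4960341991897959 axis [595.6296201   22.85788948 109.7804878 ]
lid top [ 413.87828346 -324.78785891   12.        ]
```

The platter angle reads −1.571 relative to the base, so it has clicked home. The mouth is at (602,−62). Next I'll pick up the lid.

Call:
tcp_steps --moves '[{"tx":0.2,"ty":3.9,"tz":40,"jaw":1},{"tz":40,"jaw":1},{"tz":40,"jaw":1},{"tz":40,"jaw":1},{"tz":30,"jaw":1},{"tz":15,"jaw":1},{"tz":6,"jaw":1},{"jaw":1},{"jaw":0.1},{"jaw":0.1},{"jaw":0.1},{"jaw":0.1},{"jaw":0.1},{"jaw":0.1},{"jaw":0.1},{"jaw":0.1}]' --grip_n 40

```text
time_s: 12.05
ee_pos: [416.4, -326.9, 39.0]
tcp_rot: [0.0, 0.674, 0.738, 0.0]
force: [-1.0, 1.1, 5.5]
opening: 0.241
grasp_force: 38.9
```

```bash
python3 -c "
from h import *
goto(602.3,-61.9,200)"
```

```text
t 12.05 tcp [ 416.4 -326.9   39. ] yaw 1.661 tilt [ 0.0005 -0.0005] q [ 0.6   0.54 -0.06  2.05  0.06  0.55  0.58] F [-1.   1.1  5.5]
delta in tool axes (after rz) [ 247.   209.2 -161.1]
```

Call:
tcp_steps --moves '[{"tz":-15,"jaw":0.1},{"tz":-30,"jaw":0.1},{"tz":-40,"jaw":0.1},{"tz":-40,"jaw":0.1},{"tz":-36,"jaw":0.1},{"tx":12,"ty":10,"jaw":0.1},{"tx":27,"ty":23,"jaw":0.1},{"tx":31,"ty":26.5,"jaw":0.1},{"tx":31,"ty":26.5,"jaw":0.1},{"tx":31,"ty":26.5,"jaw":0.1},{"tx":31,"ty":26.5,"jaw":0.1},{"tx":31,"ty":26.5,"jaw":0.1},{"tx":27,"ty":23,"jaw":0.1},{"tx":18,"ty":15,"jaw":0.1},{"tx":8,"ty":5.7,"jaw":0.1},{"jaw":0.1},{"jaw":0.1},{"jaw":0.1}]'

```text
time_s: 13.85
ee_pos: [601.2, -63.8, 199.2]
tcp_rot: [0.0, 0.675, 0.738, -0.001]
force: [-0.1, -0.0, -1.1]
opening: 0.243
grasp_force: 39.3
```

```bash
python3 - <<'E'
from h import *
import cv2
goto(602.3,-61.9,149)
t=cam.get_image("wrist")[:,:,::-1]; s=cam.get_image("scene")[:,:,::-1][120:280,220:460]
cv2.imwrite("pics/c5.png",np.vstack([cv2.resize(t,(480,300)),cv2.convertScaleAbs(cv2.resize(s,(480,300),interpolation=cv2.INTER_CUBIC),alpha=1.5)]))
E
```

```text
t 13.85 tcp [601.2 -63.8 199.2] yaw 1.659 tilt [-0.0007 -0.0011] q [ 0.14  0.42 -0.18  1.77  0.09  0.96  0.01] F [-0.1 -0.  -1.1]
delta in tool axes (after rz) [ 1.9  1.3 50.2]
```

View pics/c5.png

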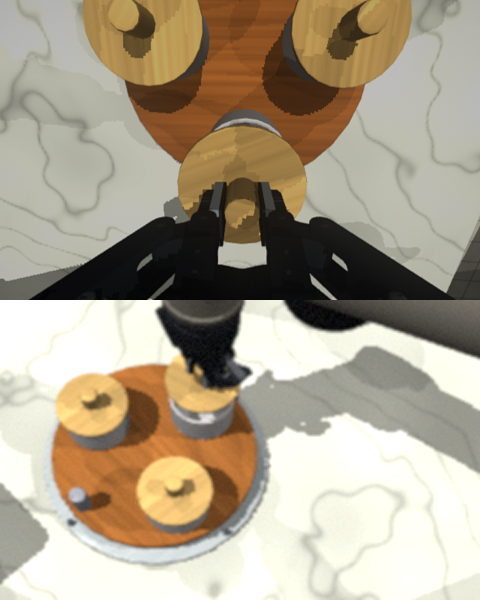

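The lid is held level over the mouth (combined picture: lid at (242,185) above, at (200,385) below). Now I'll lower it.

Call:
tcp_steps --moves '[{"tx":1.5,"ty":1.3,"tz":10,"jaw":0.1},{"tz":15,"jaw":0.1},{"tz":10,"jaw":0.1},{"tz":4,"jaw":0.1},{"tz":3,"jaw":0.1},{"tz":2,"jaw":0.1},{"tz":2,"jaw":0.1},{"tz":2,"jaw":0.1},{"jaw":0.1},{"jaw":0.1}]'

```text
time_s: 14.95
ee_pos: [603.4, -60.0, 151.5]
tcp_rot: [0.0, 0.674, 0.739, 0.0]
force: [0.6, -0.0, -1.1]
opening: 0.239
grasp_force: 39.3
```

```bash
python3 -c "
from h import *
goto(602.3,-61.9,149)"
```

```text
t 14.95 tcp [603.4 -60.  151.5] yaw 1.662 tilt [ 0.0003 -0.    ] q [ 0.13  0.48 -0.18  1.8   0.11  0.87 -0.01] F [ 0.6 -0.  -1.1]
delta in tool axes (after rz) [-1.8 -1.2  2.5]
```

Call:
tcp_steps --moves '[{"tx":-0.9,"ty":-0.6,"tz":1,"jaw":0.1},{"tz":1,"jaw":0.1},{"jaw":0.1},{"jaw":0.1}]'

```text
time_s: 15.35
ee_pos: [602.7, -61.0, 149.3]
tcp_rot: [-0.0, 0.674, 0.739, -0.0]
force: [-0.4, 0.0, -1.0]
opening: 0.242
grasp_force: 39.2
```

Call:
tcp_steps --moves '[{"tz":1,"jaw":0.1},{"jaw":0.1},{"jaw":0.1}]'

```text
time_s: 15.65
ee_pos: [603.3, -60.9, 149.0]
tcp_rot: [0.001, 0.674, 0.739, 0.0]
force: [-0.8, 0.2, 5.0]
opening: 0.241
grasp_force: 39.7
```

Call:
tcp_steps --moves '[{"tz":1,"jaw":0.1},{"jaw":0.1},{"jaw":0.1}]'

```text
time_s: 15.95
ee_pos: [603.8, -60.9, 149.0]
tcp_rot: [0.001, 0.674, 0.739, 0.001]
force: [-2.4, 0.3, 11.1]
opening: 0.243
grasp_force: 40.5
```

Contact came at z = 149, which is exactly the seated height (110 + 39). I'll release, retreat upward and look.

Call:
tcp_steps --moves '[{"tz":-1,"jaw":0.1},{"jaw":0.5},{"jaw":0.7},{"jaw":1},{"jaw":1},{"jaw":1},{"jaw":1},{"tz":-15,"jaw":1},{"tz":-40,"jaw":1},{"tz":-40,"jaw":1},{"tz":-25,"jaw":1},{"tx":-30,"jaw":1},{"tx":-50,"jaw":1},{"tx":-50,"jaw":1},{"tx":-50,"jaw":1},{"tx":-30,"ty":20,"jaw":1},{"jaw":1},{"jaw":1},{"jaw":1}]'

```text
time_s: 17.85
ee_pos: [641.9, -266.6, 268.9]
tcp_rot: [-0.0, 0.674, 0.739, 0.0]
force: [0.5, 1.2, -0.7]
opening: 1.001
grasp_force: 0.0
```

```bash
python3 - <<'E'
from h import *
import cv2
t=cam.get_image("top")[:,:,::-1]; s=cam.get_image("scene")[:,:,::-1]
c=lambda i:cv2.convertScaleAbs(cv2.resize(i,(600,300),interpolation=cv2.INTER_CUBIC),alpha=1.6)
cv2.imwrite("pics/c6.png",np.vstack([c(t[135:255,240:480]),c(s[145:265,230:470])]))
t0=cv2.imread("pics/top0.png")
d=np.abs(t.astype(int)-t0).max(2)
for n,(a,b,e,f) in dict(toaster=(120,200,110,220),mug=(235,270,175,225),kettle=(100,200,424,500)).items(): print(n,(d[a:b,e:f]>30).mean())
E
```

```text
toaster 0.0
mug 0.0
kettle 0.5452631578947369
```

View pics/c6.png

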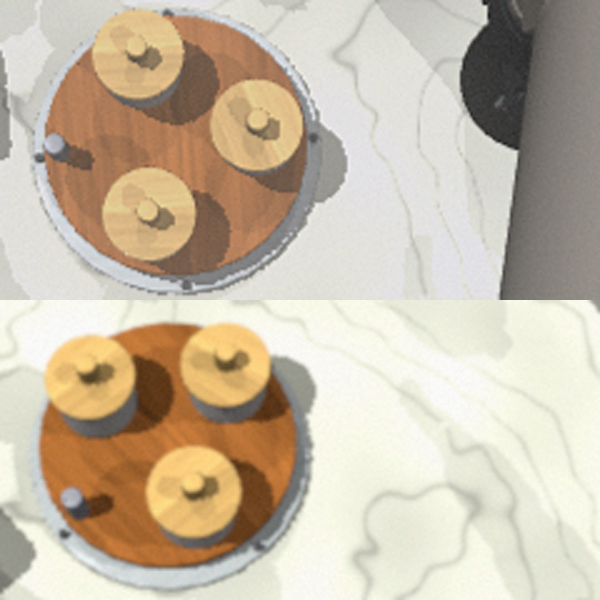

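The lid sits flat like the other two (knob at (258,118) in the top crop). The gripper ended closer to the kettle than I intended, so I'll back it off and check the kettle and the lid position.

Call:
tcp_steps --moves '[{"tx":10,"ty":-40,"tz":-10,"jaw":1},{"tx":10,"ty":-45,"jaw":1},{"tx":10,"ty":-45,"jaw":1},{"ty":-45,"jaw":1},{"ty":-20,"jaw":1},{"jaw":1},{"jaw":1},{"jaw":1},{"jaw":1}]'

```text
time_s: 18.85
ee_pos: [446.1, -255.5, 278.2]
tcp_rot: [0.0, 0.674, 0.739, 0.0]
force: [0.2, -0.8, -0.3]
opening: 0.999
grasp_force: 0.0
```

```bash
python3 - <<'E'
from h import *
import cv2
t=cam.get_image("top")[:,:,::-1]; s=cam.get_image("scene")[:,:,::-1]
for n,i,(a,b,e,f) in (("top",t,(100,195,424,500)),("scene",s,(45,135,357,425))):
    d=np.abs(i.astype(int)-cv2.imread(f"pics/{n}0.png")).max(2); print(n,(d[a:b,e:f]>30).mean())
print("knob",ray("top",240+258/2.5,135+119/2.5,154),ray("scene",230+227/2.5,145+53/2.5,154)); print("flange",ray("top",240+257/2.5,135+126/2.5,122))
goto(0,0,0)
E
```

```text
top 0.0
scene 0.03790849673202614
knob [601.79721369 -59.79990854 154.        ] [597.2171637  -59.65827339 154.        ]
flange [600.66700564 -59.99881298 122.        ]
t 18.95 tcp [ 445.6 -255.7  278.1] yaw 1.663 tilt [-0.0002  0.0003] q [ 0.5   0.19 -0.11  1.9   0.02  1.06  0.47] F [ 0.8 -0.7  0.1]
delta in tool axes (after rz) [ 295.6 -420.2  278.2]
```

```bash
python3 -c "
from plant import ctrl, cam, ticket, readout
print(ticket.finish_job())"
```

```text
the job is handed in; nothing more can be done
None
```

The job is handed in at about 19 s: the open canister has clicked home in the kettle-side (right) stop, its lid is seated flat and fully down, and the camera views show the kettle, toaster and mug where they started.

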